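Hold the weld jig's bayonet clamp closed with its key

ROBOT

A 7-joint arm with a two-finger parallel gripper is mounted at the origin on the work surface. World frame = base frame: x ahead of the robot, y to its left, z up, the work surface at z = 0. Lengths are in mm, angles in degrees, forces in N, time in s.
With the tool pointing down it reaches from about 425 to 1025 mm from the base axis. Payload 9.4 kg.
Tool frame: the origin (TCP) lies at the very end of the fingers, on their centre line; the grasp point (between the pads) lies 19 mm behind it; z points along the fingers, y is the direction in which the jaws open and shut (so a half turn about z gives the same grasp; the last joint's range is limited). The gripper opens to 93 mm and grips with 3 to 60 N. Pads are 15 mm wide; open, the fingers measure 128 mm over their backs; the gripper's body (75 mm by 188 mm) begins 65 mm behind the grasp point.
Start: joints at [-78.994, 34.337, -0.143, 91.639, 0.103, 54.024, -4.572], TCP at [192.546, 698.964, 218.618] pointing down, gripper open.
Joint ranges: [-147.43, 147.43], [-19.82, 112.94], [-74.19, 73.91], [6.32, 146.72], [-59.91, 239.91], [6.04, 106.73], [-150.56, 150.56]. Speed limits (degrees/s): [127.2, 127.2, 172.46, 172.46, 180, 180, 180].

INTERFACE

Orientations are given as a 3x3 rotation matrix whose columns are the frame's x, y, z axes.
In Python, from station import sense, grab_frame, get_calibration, hand_in gives the robot as it stands. The module is installed in compiled form; this text tells all that it offers.
- The arm moves only by the shell command python3 -m inch 'ROWS' [OPENING] [FORCE]. ROWS is JSON, one flat list of numbers, 6 for each row, row after row: the shift along the world's x, y, z as a fraction of full scale, then the turn, a rotation vector about the world's x, y, z as a fraction of full scale. In form: [tx, ty, tz, wx, wy, wz, tx, ty, tz, wx, wy, wz, ...]. A call has 1 to 12 rows; each row is the pose to reach, as a shift and turn from the pose commanded when the call began; what a row does not reach only later rows make up. Full scale, the value 1, is 0.1 m for a shift and 120 degrees for a turn. A row lasts 1/12 s, in which the tool goes at most 41.7 mm and 7.16 degrees, less where a joint would pass 70% of its speed; a pose out of reach is approached as far as the arm can. A call with a number of a shift or a turn outside -1 to 1 is refused whole. A call with a gripper value outside its range is refused whole. OPENING is the gripper's target within -1 to 1 (fully open at 1, half-way at 0, shut at -1), set as the call begins (- or left out, the last holds). The fingers move at their own pace and stop on an object; FORCE is the grip in N (left out, the last holds). Time passes only in rows, so rows that repeat a pose let the fingers close. It gives the time, the measured TCP pose, the force and the opening at its end, in the units of the state.
- sense(): the state, without advancing time (a new reading comes with each control period).
- grab_frame(name): name is "side" or "top" or "wrist"; returns (picture, depth): 480x640x3 uint8, blue, green, red; 480x640 float32, mm along the optical axis (not along the pixel's ray), 0 where there is no reading.
- get_calibration(name): a dict with "K" (3x3 intrinsics, pixels), "R" (3x3) and "t" (3): a world point X has camera coordinates R X + t; the wrist camera has in their place "tool_from_camera" (4x4, takes a point from camera to tool coordinates, whose origin is the TCP and whose axes are the flange's). Camera axes: x right, y down, z forward; pixel columns grow to the right and rows downward; lengths in mm; the calibration is good to about 2 mm. The wrist camera is an equidistant fisheye: a pixel r from the principal point sees the ray r / f radians off the axis. A picture is of the moment at which its call begins: read the wrist's pose just before it. get_calibration takes no time and is no camera call.
- hand_in(): hands the job in, once; it reports no verdict.
The state is a dict: "time_s": time; "qpos": joint angles; "dq": joint speeds; "tau": joint torques, N m; "ee_pos": TCP position; "tcp_rot": TCP orientation; "contact_force": force on the tool from outside, world axes, zero at the start; "moment": the same for the moment, N m; "grip_width": finger opening in mm.
Only numpy, scipy, OpenCV 4.12 (cv2) and the standard library are available. Lean on these libraries where they do the work, as an engineer would, in place of code of your own. Each camera call takes 0.05 s, during which the arm holds its last target.

TASK

Take the bayonet key (flat paddle grip, cross pin through its shank) out of its stand, fit it upright into the keyhole lock of the clamping jig, push it down against the spring and turn it a quarter turn clockwise, seen from above, up to the stop, so that the jaw closes on the bracket. The lock springs back when released: finish while still gripping the key and holding it pushed in and fully turned. Leave the knobbed pin and the other things on the table where they are.

Things in the scene. Friction and masses are not known exactly. Their poses are not given: they have to be found in the camera images.
- key: Bayonet key, loose, 0.2 to 0.4 kg, 80 mm tall, upright in a grey stand. Origin: centre of its foot, z up. From the foot: tapered nose (radius 7 to 11 mm over 8 mm), round steel shank radius 11 mm to 31 mm height, flange radius 25 mm from 31 to 36 mm, black paddle grip from 36 to 80 mm, 46 mm long in x, 18 mm thick in y. A half turn makes no difference to it.
- key_grip (a point): Middle of the key's paddle, 60 mm above its foot: a good place to pinch it, across its y (18 mm). Axes as the key's.
- key_pin (a point): Middle of the key's cross pin, 13 mm above its foot: 8 mm diameter, sticking out of the shank both ways along the key's x (in line with the paddle) to 18 mm from the axis.
- key_stand: Fixed grey stand, 60 x 60 mm, 36 mm high, with a 40 mm round through hole; the key's flange rests on its top, so the key's foot is 5 mm above the table. Origin: centre of the underside. An identical stand holds the knobbed pin; the two may be swapped.
- jig: Fixed steel clamping jig. Origin at table level on the lock's vertical axis; x points from the lock to the bracket. Lock: 64 x 64 mm block, 58 mm high, keyhole in its top. On the +x side: foot plate 10 mm thick, 90 mm wide, to x = 155 mm; sliding jaw 60 mm wide, 42 mm high, at x = 62 to 92 mm when open; fixed upright bracket 60 mm high, 70 mm wide, at x = 110 mm.
- lock_mouth (a point): Centre of the keyhole, on the lock's axis at its top face, 58 mm above the table; axes as the jig's. Top plate 10 mm thick; bore 27 mm across, two notches 13 mm wide along +x and -x, to 21 mm from the axis. The key enters with its x along this x, either way round. Under the plate is a wider cavity with the plunger and rotor.
- lock_plunger (a joint): How far the sprung brass plunger in the lock is pressed down, 0 to 0.010 m. The key's foot meets it 37 mm above the table, pin still in the notches; from 0.006 (foot at 31 mm) the pin is under the plate and can turn; at 0.010 (foot at 27 mm) the flange sits on the block. Spring: about 5 N at 0, 9 N at 0.010. Turned but not pressed, the pin catches under the plate at about 0.006.
- lock_rotor (a joint): Angle of the rotor in the lock, 0 at rest to 1.45 rad at its stop, growing clockwise seen from above. The pin has about 0.15 rad of play before it takes the rotor along, so the key itself turns about 1.6 rad. A spring turns it back: about 0.03 N m at 0, 0.175 N m at the stop.
- clamp_jaw (a joint): Travel of the jaw towards the bracket, driven by the rotor: 0 open, 0.012 m closed.
- knob_pin: Bystander in the other stand: loose pin, same shank and flange but no cross pin, and a round black knob 46 mm across; 76 mm tall. Origin: centre of its foot.
- hammer: Bystander: hammer lying on the table, handle to its -x.
- pipe_offcut: Bystander: steel pipe offcut standing on end, 48 mm across, 50 mm high. Origin: centre of the underside.
- tape_measure: Bystander: black tape measure, 70 x 40 x 62 mm. Origin: centre of the underside.
Not all that is in view belongs to the job. Leave any blue look-alike of the key alone.

How it is judged (in metres and radians):
On the way, in this order (a step that is already met when the one before it is completed fails the run):
1. the gripped key is lifted clear of its stand (foot more than 45 mm above the table) (height (world z) of key above 0.045 m and contact force between the fingers and key above 1 N), for 0.1 s.
2. the key is in the lock and pressed in against the spring by more than 5 mm, not yet turned home (value of joint lock_plunger above 0.005 m and value of joint lock_rotor below 1.2 rad and horizontal distance between key and lock_mouth below 0.006 m), for 0.05 s.
At the end, for the whole second after the job is handed in: Still gripped (over 2 N), the key is upright (0.12 rad) in the lock, within 6 mm of its axis, foot below 34 mm, paddle across the jig's x within 0.3 rad; rotor past 1.3 rad, plunger pressed over 4.5 mm, jaw moved over 10 mm; turning slower than 0.3 rad/s (value of joint lock_rotor above 1.3 rad and value of joint lock_plunger above 0.0045 m and value of joint clamp_jaw above 0.01 m and horizontal distance between key and lock_mouth below 0.006 m and height (world z) of key below 0.034 m and angle between key's own z axis and vertical below 0.12 rad and angle between the x axis of key and the y axis of jig, either way round below 0.3 rad and contact force between the fingers and key above 2 N and angular speed of key below 0.3 rad/s); the arm keeps its last pose, push and grip.
It fails at once if the knobbed pin is moved more than 20 mm (distance of knob_pin from where it was at the start of the episode above 0.02 m).
It fails at once if the hammer is moved more than 20 mm (distance of hammer from where it was at the start of the episode above 0.02 m).
It fails at once if the pipe offcut is moved more than 20 mm (distance of pipe_offcut from where it was at the start of the episode above 0.02 m).
It fails at once if the tape measure is moved more than 20 mm (distance of tape_measure from where it was at the start of the episode above 0.02 m).
It also fails if it takes over 54 s, if anything falls off the work surface, if the arm or the gripper's body presses on something with over 40 N, if the wrist force passes 120 N, or if a joint passes its speed limit or range.

## Working session

There is one attempt and no reset: what is moved stays moved. The work goes in short steps, Python scripts to look and compute and a shell command to move; the robot and the scene stay as the last step left them, time stands still between calls to the robot, and variables do not carry over. Pictures are saved under pics/ and viewed, and the job is handed in when it is done.

```bash
mkdir -p pics; cat > h.py <<'E'
import numpy as np, cv2
from station import sense, grab_frame, get_calibration
E
python3 - <<'E'
from h import *
s=sense(); print(s['time_s'],s['ee_pos'],s['tcp_rot'],s['contact_force'],s['grip_width'])
for n in ("top","side"):
    im,d=grab_frame(n); cv2.imwrite(f"pics/{n}0.png",im); np.savez(f"{n}0.npz",im=im,d=d)
    c=get_calibration(n); print(n,c['K'],c['R'],c['t'])
print(get_calibration("wrist"))
E
```

```text
0.0 [192.44288492 698.50824335 217.75757474] [[-9.64115053e-01  2.65484660e-01 -2.46096861e-04]
 [ 2.65484724e-01  9.64113887e-01 -1.50825897e-03]
 [-1.63154220e-04 -1.51947014e-03 -9.99998832e-01]] [-0.13562914  0.56815553  0.69112936] 92.9089607293068
top [[563.603855     0.         320.37123536]
 [  0.         563.603855   240.72878371]
 [  0.           0.           1.        ]] [[ 0.02875096 -0.99955926  0.0073942 ]
 [-0.99237524 -0.02942971 -0.11968824]
 [ 0.11985309 -0.00389667 -0.99278399]] [ -28.82622888  498.28681896 1226.37570658]
side [[484.33116174   0.         329.9233651 ]
 [  0.         484.33116174 233.14337027]
 [  0.           0.           1.        ]] [[ 0.75533789 -0.65499049 -0.02126335]
 [-0.40553632 -0.44168617 -0.80028346]
 [ 0.51478633  0.61310748 -0.59924474]] [-400.97995485  272.2730541  1068.5976871 ]
{'K': array([[371.64829954,   0.        , 321.36028077],
       [  0.        , 371.64829954, 237.83283713],
       [  0.        ,   0.        ,   1.        ]]), 'tool_from_camera': array([[-1.73671755e-04, -9.70702544e-01, -2.40284292e-01,
         6.53614484e+01],
       [ 9.99999975e-01, -2.02368145e-04,  9.47524375e-05,
        -2.84258649e-01],
       [-1.40602319e-04, -2.40284270e-01,  9.70702555e-01,
        -1.65012002e+02],
       [ 0.00000000e+00,  0.00000000e+00,  0.00000000e+00,
         1.00000000e+00]])}
```

View pics/top0.png

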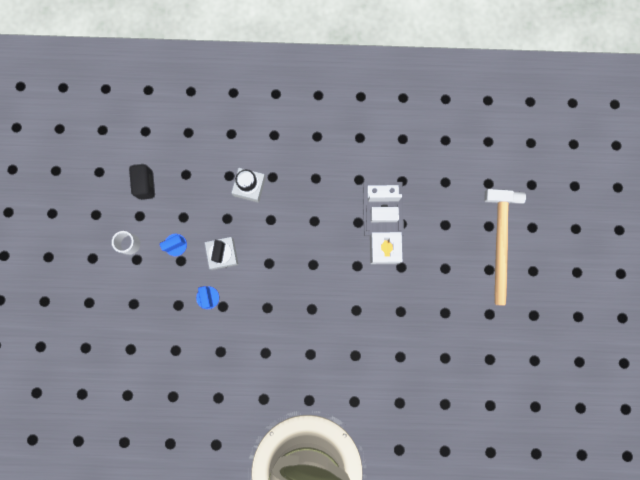

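View pics/side0.png

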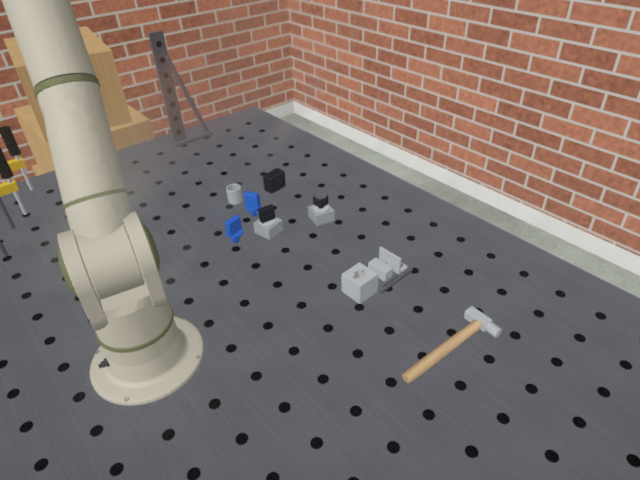

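Candidates in the top view: the black paddle in a stand at (219,252), the round knob in a stand at (247,183), and blue look-alikes at (174,244) and (208,297). I choose the black paddle at (219,252). The jig lock is at (387,248), with its bracket toward (383,191). Next I'll check a close crop and measure.

```bash
cat >> h.py <<'E'
def ray(n,u,v,z):
    c=get_calibration(n);K,R,t=c['K'],c['R'],c['t']
    d=R.T@np.linalg.solve(K,np.array([u,v,1.])); o=-R.T@t
    return o+d*(z-o[2])/d[2]
E
python3 - <<'E'
from h import *
f=np.load('top0.npz');im=f['im'];d=f['d']
a=cv2.resize(im[215:290,180:260],None,fx=5,fy=5,interpolation=cv2.INTER_NEAREST)
b=cv2.resize(im[180:270,355:415],None,fx=5,fy=5,interpolation=cv2.INTER_NEAREST)
H=max(a.shape[0],b.shape[0]);o=np.zeros((H,a.shape[1]+b.shape[1],3),np.uint8)
o[:a.shape[0],:a.shape[1]]=a;o[:b.shape[0],a.shape[1]:]=b
cv2.imwrite('pics/crop0.png',o)
g=im.max(2)
def comp(mask,u0,u1,v0,v1,z,name):
    m=np.zeros(g.shape,np.uint8);m[v0:v1,u0:u1]=mask[v0:v1,u0:u1]
    cs,_=cv2.findContours(m,cv2.RETR_EXTERNAL,cv2.CHAIN_APPROX_NONE)
    for c in cs:
        if cv2.contourArea(c)<25: continue
        P=np.array([ray('top',*p[0],z)[:2] for p in c],np.float32)
        r=cv2.minAreaRect(P);print(name,cv2.contourArea(c),r,cv2.minAreaRect(c)[0])
comp((g<40).astype(np.uint8),205,232,240,266,80,'paddle')
comp((g>140).astype(np.uint8),200,240,232,272,36,'stand')
comp((g>140).astype(np.uint8),366,408,230,268,58,'lock')
comp((g>140).astype(np.uint8),366,408,205,223,42,'jaw')
comp((g>140).astype(np.uint8),366,408,180,201,60,'bracket')
hs=cv2.cvtColor(im,cv2.COLOR_BGR2HSV)
comp(((hs[...,1]>120)&(hs[...,0]<35)&(hs[...,0]>10)).astype(np.uint8),366,408,230,268,40,'brass')
print(d[252,218],d[252,228],d[262,380])
E
```

```text
stand 1521.0 ((467.7769775390625, 208.13229370117188), (88.07646942138672, 86.44646453857422), 2.636570453643799) (219.5, 251.5)
lock 1372.0 ((482.9476318359375, -158.77178955078125), (81.04153442382812, 90.54431915283203), 1.6787358522415161) (386.5, 248.5)
jaw 642.5 ((562.8406982421875, -160.59800720214844), (38.293914794921875, 89.57811737060547), 1.7130450010299683) (387.0, 213.5)
bracket 759.5 ((612.1067504882812, -156.43472290039062), (44.84077835083008, 90.81586456298828), 1.7299871444702148) (386.4999694824219, 189.99998474121094)
brass 70.5 ((486.6916809082031, -162.06419372558594), (26.181882858276367, 18.733642578125), 31.941268920898438) (387.08819580078125, 247.64703369140625)
1192.0488 1239.3076 1244.5985
```

View pics/crop0.png

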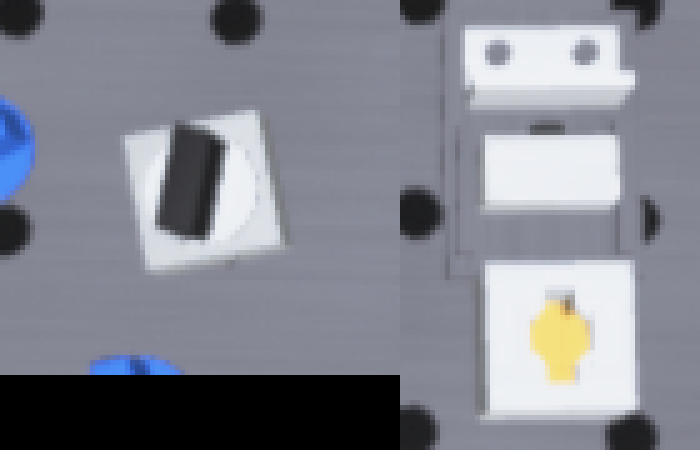

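The crop shows a black paddle with a white flange in a grey stand, so the choice is right. The lock shows a brass plunger with its notches up and down the image. The thresholds were too loose, so I'll refine them.

```bash
cat >> h.py <<'E'
def comp(n,mask,u0,u1,v0,v1,z,name,amin=25):
    m=np.zeros(mask.shape,np.uint8);m[v0:v1,u0:u1]=mask[v0:v1,u0:u1]
    cs,_=cv2.findContours(m,cv2.RETR_EXTERNAL,cv2.CHAIN_APPROX_NONE)
    for c in cs:
        if cv2.contourArea(c)<amin: continue
        P=np.array([ray(n,*p[0],z)[:2] for p in c],np.float32)
        r=cv2.minAreaRect(P);print(name,cv2.contourArea(c),np.round(r[0],1),np.round(r[1],1),round(r[2],1),cv2.minAreaRect(c)[0])
E
python3 - <<'E'
from h import *
f=np.load('top0.npz');im=f['im'];d=f['d'];g=im.max(2)
w=g>195
comp('top',g<75,205,232,238,266,80,'paddle')
comp('top',w,200,240,232,272,36,'stand')
comp('top',w,366,408,230,268,58,'lock')
comp('top',w,366,408,205,223,42,'jaw')
comp('top',w,366,408,180,201,60,'bracket')
print(g[252,205:240]); print(g[248,368:408])
for (u,v,z) in [(174,244,60),(208,297,60),(247,181,76),(123,242,50),(142,182,62)]: print(ray('top',u,v,z))
E
```

```text
paddle 160.0 [464.1 203.9] [20.3 42.9] 82.6 (217.79197692871094, 251.14398193359375)
stand 405.5 [465.1 206.9] [60.8 59.8] 12.9 (219.9256134033203, 252.60940551757812)
lock 872.5 [ 485.1 -159.2] [67.9 65.3] 1.7 (387.0, 247.5)
jaw 361.5 [ 561.6 -156.1] [31.5 58.3] 1.7 (385.0, 214.0)
bracket 455.0 [ 606.3 -152. ] [33.6 72.7] 1.7 (384.5, 192.5)
[159 196 224 231 243 243 238 134  67  61  62  63  65  65  62  47  38  55
 140 237 243 244 243 243 243 242 230 230 224 175 132 139 148 149 150]
[149 144 121 135 200 242 244 244 244 244 243 243 239 244 245 245 245 245
 245 245 245 245 245 245 242 216 243 244 244 244 244 243 243 237 166 148
 148 147 147 146]
[478.73609071 303.13685487  60.        ]
[366.52802679 223.47708905  60.        ]
[619.30235993 149.02409706  76.        ]
[480.90900397 417.25648766  50.        ]
[613.21385038 380.86810443  62.        ]
```

The sizes agree: stand 60×60, lock about 65, paddle 20×43 with its long axis at -7°, jig yaw about 1.7°. Moving over the key.

```bash
python3 -m inch '[0.3,-0.5,0,0,0,0.03, 0.55,-1,0,0,0,0.067, 0.55,-1,0,0,0,0.067, 0.55,-1,0,0,0,0.067]' 1 50
python3 -m inch '[0.3,-0.5,0,0,0,0, 0.55,-1,0,0,0,0, 0.55,-1,0,0,0,0, 0.55,-1,0,0,0,0]'
python3 -m inch '[0.3,-0.5,0,0,0,0, 0.55,-1,0,0,0,0, 0.55,-1,0,0,0,0, 0.55,-1,0,0,0,0]'
python3 -m inch '[0.3,-0.5,0,0,0,0, 0.55,-1,0,0,0,0, 0.55,-1,0,0,0,0, 0.55,-1,0,0,0,0]'
```

```text
time_s: 0.43
ee_pos: [252.5, 592.5, 218.4]
tcp_rot: [[-0.991, 0.135, 0.002], [0.135, 0.991, -0.005], [-0.003, -0.004, -1.0]]
contact_force: [0.7, 0.2, 0.2]
grip_width: 93.0
time_s: 0.77
ee_pos: [306.5, 492.6, 218.5]
tcp_rot: [[-0.991, 0.135, 0.001], [0.135, 0.991, -0.004], [-0.002, -0.004, -1.0]]
contact_force: [0.1, -0.7, -0.3]
grip_width: 93.1
time_s: 1.1
ee_pos: [360.6, 392.9, 218.5]
tcp_rot: [[-0.991, 0.135, 0.001], [0.135, 0.991, -0.004], [-0.001, -0.003, -1.0]]
contact_force: [0.8, -0.9, -0.7]
grip_width: 92.6
time_s: 1.43
ee_pos: [415.2, 293.6, 218.6]
tcp_rot: [[-0.991, 0.135, 0.001], [0.135, 0.991, -0.003], [-0.001, -0.003, -1.0]]
contact_force: [-0.2, -1.1, 0.3]
grip_width: 93.0
```

```bash
cat >> h.py <<'E'
def wrist(name):
    s=sense(); im,d=grab_frame('wrist'); cv2.imwrite(f'pics/{name}.png',im)
    np.savez(name+'.npz',im=im,d=d,p=s['ee_pos'],R=s['tcp_rot']); return im,d,s
def wray(f,u,v,z):
    c=get_calibration('wrist');K=c['K'];T=c['tool_from_camera']
    x=(u-K[0,2])/K[0,0];y=(v-K[1,2])/K[1,1];th=np.hypot(x,y)
    k=np.sin(th)/th if th>1e-9 else 1.
    dc=np.array([x*k,y*k,np.cos(th)])
    dw=f['R']@(T[:3,:3]@dc); o=f['p']+f['R']@T[:3,3]
    return o+dw*(z-o[2])/dw[2]
def wcomp(f,mask,u0,u1,v0,v1,z,name,amin=100):
    m=np.zeros(mask.shape,np.uint8);m[v0:v1,u0:u1]=mask[v0:v1,u0:u1]
    cs,_=cv2.findContours(m,cv2.RETR_EXTERNAL,cv2.CHAIN_APPROX_NONE)
    for c in cs:
        if cv2.contourArea(c)<amin: continue
        P=np.array([wray(f,*p[0],z)[:2] for p in c],np.float32)
        r=cv2.minAreaRect(P);e=cv2.fitEllipse(P)
        print(name,cv2.contourArea(c),'rect',np.round(r[0],1),np.round(r[1],1),round(r[2],1),'ell',np.round(e[0],1),np.round(e[1],1),round(e[2],1))
E
python3 -m inch '[0.25,-0.4,-0.2,0,0,0, 0.49,-0.9,-0.4,0,0,0, 0.49,-0.9,-0.4,0,0,0, 0.49,-0.9,-0.4,0,0,0, 0.49,-0.9,-0.4,0,0,0]'
python3 -c "
from h import *
wrist('w1')"
```

```text
time_s: 1.85
ee_pos: [461.8, 208.7, 178.1]
tcp_rot: [[-0.991, 0.131, -0.001], [0.131, 0.991, -0.0], [0.001, -0.001, -1.0]]
contact_force: [0.3, 0.9, -0.2]
grip_width: 92.9
```

View pics/w1.png

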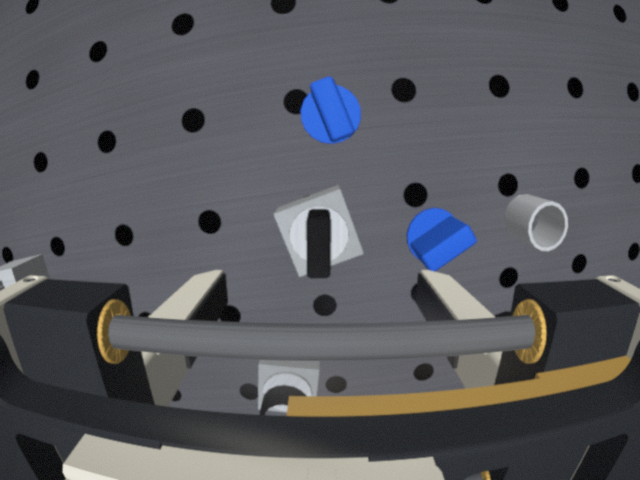

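The wrist view shows the black paddle at (318,243) on its flange at (319,237), centred between the fingers and aligned with them. The blue ones are at (332,110) and (440,240).

```bash
python3 - <<'E'
from h import *
f=np.load('w1.npz');im=f['im'];g=im.max(2).astype(int);d=f['d']
print(g[243,280:360:2]);print(g[200:290:3,318])
wcomp(f,g<60,295,345,190,285,85,'paddle')
w=cv2.morphologyEx((g>215).astype(np.uint8),cv2.MORPH_CLOSE,np.ones((3,3)))
wcomp(f,w,270,370,180,285,41,'flange')
wcomp(f,g>140,270,370,180,290,36,'stand')
print(d[215:280:8,318],d[262,325],d[237,340], f['p'])
# jig in top image, refined with wide rect
E
```

```text
[113 110 126 182 186 194 214 217 214 215 218 219 216 159  33  37  38  38
  38  41  37  32  35  36  32 115 208 219 218 214 221 219 215 193 180 176
 177 177 178 173]
[180 183 194 108  25  20  26  33  36  38  37  37  37  35  39  34  37  38
  38  35  39  40  40  38  39  36  83 106 106 107]
paddle 1371.5 rect [464.6 205.8] [15.5 49.9] 82.5 ell [465.6 205.6] [16.7 62.4] 82.2
flange 376.0 rect [469.7 222.3] [11.4 37.9] 84.3 ell [469.2 221.5] [11.7 36.8] 84.0
flange 370.0 rect [465.6 187.6] [10.9 38.7] 81.9 ell [465.7 188.3] [11.1 39.8] 82.7
stand 3262.5 rect [467.7 204.9] [61.5 60.5] 13.1 ell [467.8 204.9] [66.1 69. ] 178.8
[273.20306 264.96567 265.83322 265.87842 268.18106 270.45468 271.29617
 272.88528 364.05594] 269.78064 312.36313 [461.78118951 208.70586937 178.0544263 ]
```

Key axis is at about (467, 205.5) and yaw matches the tool. I'll align and descend in stages.

```bash
python3 -m inch '[0.03,-0.01,-0.3,0,0,0, 0.03,-0.01,-0.6,0,0,0, 0.03,-0.01,-0.6,0,0,0, 0.03,-0.01,-0.6,0,0,0, 0.03,-0.01,-0.6,0,0,0]'
python3 -c "
from h import *
wrist('w2')"
```

```text
time_s: 2.32
ee_pos: [464.5, 209.4, 119.7]
tcp_rot: [[-0.992, 0.126, 0.0], [0.126, 0.992, 0.001], [-0.0, 0.001, -1.0]]
contact_force: [0.5, 0.3, 0.1]
grip_width: 92.9
```

View pics/w2.png

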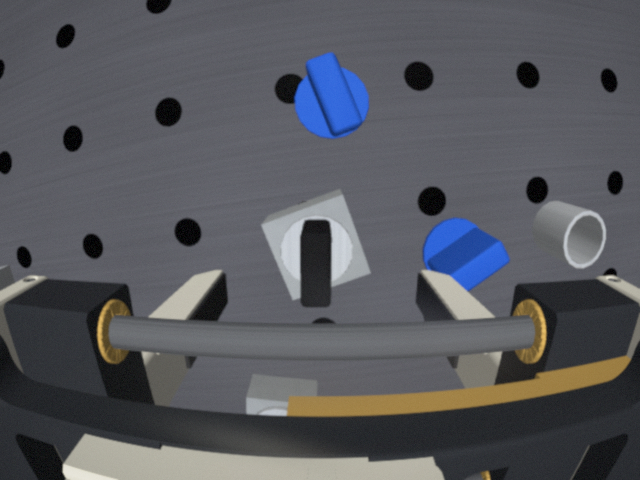

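```bash
python3 - <<'E'
from h import *
f=np.load('w2.npz');im=f['im'];g=im.max(2).astype(int)
wcomp(f,g<60,290,345,200,315,85,'paddle')
wcomp(f,(g>205),265,375,190,310,41,'flange')
wcomp(f,g>140,250,375,185,302,36,'stand')
s=sense();print(s['ee_pos'],s['tcp_rot'][:,1])
E
```

```text
paddle 2307.0 rect [464. 206.] [16.8 50.9] 81.8 ell [464.7 205.6] [17.4 62.5] 82.2
flange 706.5 rect [469.2 222.4] [13.  41.2] 85.1 ell [469.5 221.3] [12.6 44. ] 84.7
flange 666.0 rect [464.2 188.1] [12.5 40.7] 77.9 ell [465.1 188.5] [12.3 44.3] 78.2
stand 4670.5 rect [467.8 205. ] [60.6 60. ] 13.2 ell [467.9 205.1] [66.1 68.6] 176.9
[464.89629401 209.24689487 120.07021551] [0.12685648 0.99192026 0.0012762 ]
```

```bash
python3 -m inch '[0.02,-0.035,-0.2,0,0,0, 0.02,-0.035,-0.5,0,0,0, 0.02,-0.035,-0.72,0,0,0, 0.02,-0.035,-0.72,0,0,0, 0.02,-0.035,-0.72,0,0,0, 0.02,-0.035,-0.72,0,0,0]'
python3 -c "
from h import *
print(sense()['ee_pos']);wrist('w3')"
```

```text
time_s: 2.87
ee_pos: [467.2, 205.0, 48.2]
tcp_rot: [[-0.992, 0.128, 0.002], [0.128, 0.992, 0.001], [-0.001, 0.001, -1.0]]
contact_force: [0.5, -0.2, -0.2]
grip_width: 93.1
[467.22638345 205.02564132  48.2258124 ]
```

View pics/w3.png

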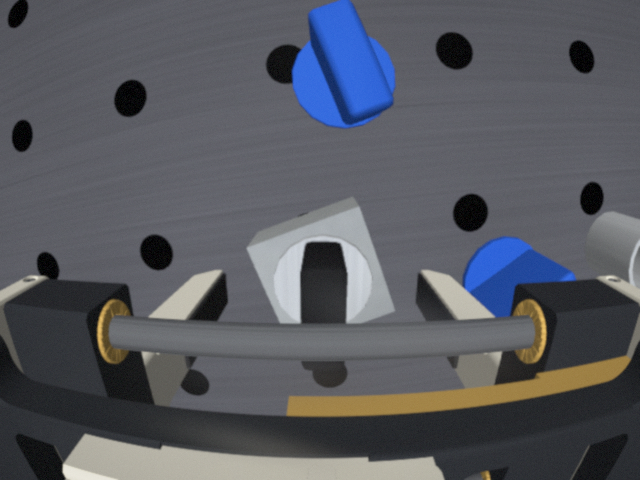

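The paddle at (325,280) is between the fingers, at mid-gap. Closing at 50 N.

```bash
python3 -m inch '[0,0,0,0,0,0,0,0,0,0,0,0,0,0,0,0,0,0,0,0,0,0,0,0,0,0,0,0,0,0,0,0,0,0,0,0,0,0,0,0,0,0,0,0,0,0,0,0,0,0,0,0,0,0,0,0,0,0,0,0]' -1 55
python3 -c "
from h import *
print(sense()['ee_pos'])"
```

```text
time_s: 3.75
ee_pos: [466.5, 204.4, 46.6]
tcp_rot: [[-0.992, 0.128, -0.0], [0.128, 0.992, -0.0], [0.0, -0.0, -1.0]]
contact_force: [0.2, 0.7, 0.2]
grip_width: 30.9
[466.53481113 204.44559885  46.5641412 ]
```

```bash
python3 -m inch '[0,0,0,0,0,0,0,0,0,0,0,0,0,0,0,0,0,0,0,0,0,0,0,0]' -1 55
```

```text
time_s: 4.08
ee_pos: [466.6, 204.7, 46.6]
tcp_rot: [[-0.992, 0.128, 0.0], [0.128, 0.992, 0.0], [-0.0, 0.0, -1.0]]
contact_force: [0.9, 2.4, -0.3]
grip_width: 17.5
```

```bash
python3 -m inch '[0,0,0.1,0,0,0, 0,0,0.3,0,0,0, 0,0,0.6,0,0,0, 0,0,1,0,0,0, 0,0,1,0,0,0, 0,0,1,0,0,0]'
python3 -m inch '[0,-0.4,0.1,0,0,0, 0.05,-1,0.2,0,0,0.04, 0.05,-1,0.2,0,0,0.08, 0.05,-1,0.2,0,0,0.08]'
python3 -c "
from h import *
s=sense();print(s['ee_pos'],s['contact_force'],s['grip_width']);wrist('w4')"
```

```text
time_s: 4.58
ee_pos: [467.3, 204.7, 148.8]
tcp_rot: [[-0.992, 0.128, 0.004], [0.128, 0.992, 0.002], [-0.003, 0.002, -1.0]]
contact_force: [-0.9, 0.8, -4.4]
grip_width: 17.9
time_s: 4.92
ee_pos: [470.6, 99.0, 166.0]
tcp_rot: [[-0.999, -0.038, -0.002], [-0.038, 0.999, -0.003], [0.002, -0.003, -1.0]]
contact_force: [0.4, 0.2, -3.4]
grip_width: 17.8
[470.60810594  99.01723007 165.96937442] [ 0.40397174  0.21657512 -3.39229167] 17.82382426657787
```

View pics/w4.png

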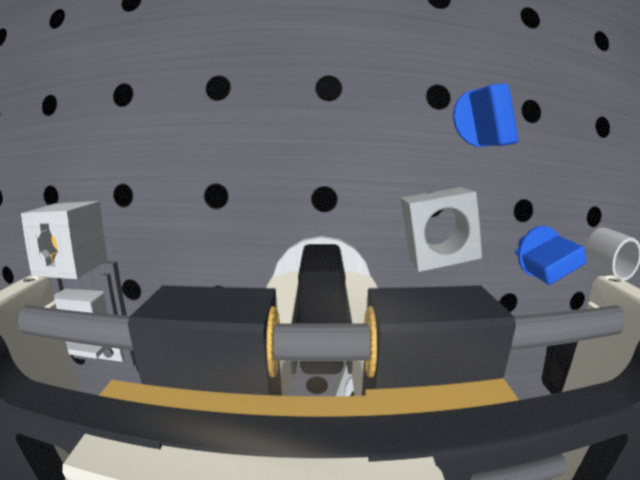

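The key is gripped and lifted, and its stand is empty at (442,228). The lock is visible at (60,240). I'll move closer to measure the lock with the wrist camera.

```bash
python3 -m inch '[0.05,-0.4,0,0,0,0, 0.05,-0.8,0,0,0,0, 0.05,-1,0,0,0,0, 0.05,-1,0,0,0,0]'
python3 -m inch '[0,-0.4,0,0,0,0, 0,-0.7,0,0,0,0, 0,-0.7,0,0,0,0, 0,-0.7,0,0,0,0, 0,-0.7,0,0,0,0]'
python3 -c "
from h import *
s=sense();print(s['ee_pos'],s['contact_force'],s['grip_width']);wrist('w5')
im,d=grab_frame('top');cv2.imwrite('pics/top1.png',im)"
```

```text
time_s: 5.3
ee_pos: [475.4, 0.7, 165.4]
tcp_rot: [[-0.999, -0.033, -0.003], [-0.033, 0.999, -0.002], [0.003, -0.002, -1.0]]
contact_force: [0.3, -0.3, -4.9]
grip_width: 17.5
time_s: 5.72
ee_pos: [476.4, -63.9, 165.9]
tcp_rot: [[-0.999, -0.04, -0.001], [-0.04, 0.999, 0.001], [0.001, 0.001, -1.0]]
contact_force: [0.3, -0.3, -3.9]
grip_width: 17.9
[476.42940316 -63.93614727 165.88063783] [ 0.30594649 -0.30655325 -3.89934608] 17.879866991263903
```

View pics/w5.png

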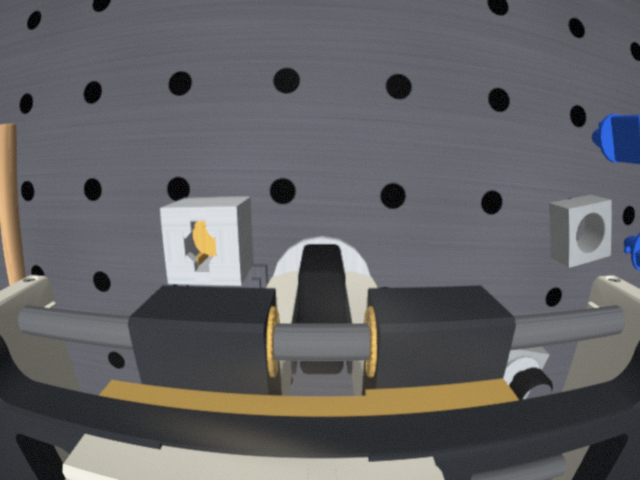

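The lock top is at (201,245) with the keyhole visible. Now measuring the keyhole outline on z=58.

```bash
python3 - <<'E'
from h import *
f=np.load('w5.npz');im=f['im'];g=im.min(2).astype(int)
c=cv2.resize(im[190:300,150:270],None,fx=5,fy=5,interpolation=cv2.INTER_NEAREST);cv2.imwrite('pics/c5.png',c)
print(g[245,155:255:2]);print(g[200:290:3,170])
from math import *
for th in (160,180,190,200,205):
    m=np.zeros(g.shape,np.uint8);m[215:277,178:225]=(g<th)[215:277,178:225]
    cs,_=cv2.findContours(m,cv2.RETR_EXTERNAL,cv2.CHAIN_APPROX_NONE)
    c=max(cs,key=cv2.contourArea)
    P=np.array([wray(f,*p[0],58)[:2] for p in c],np.float32);M=cv2.moments(P)
    r=cv2.minAreaRect(P)
    q=P-[M['m10']/M['m00'],M['m01']/M['m00']]
    print(th,M['m10']/M['m00'],M['m01']/M['m00'],cv2.contourArea(P),r)
wcomp(f,g>195,155,255,195,290,58,'locktop')
E
```

```text
[105 105 105 108 164 214 213 213 216 219 217 218 215 215 193 102  86  89
  86  86  93  97 102 100  98  96 100 100 103 100 149 216 214 212 218 218
 220 219 219 217 218 208 117  86  88  88  90  89  87 102]
[101 131 174 217 214 218 218 217 210 218 213 217 219 217 216 212 212 213
 209 212 210 218 213 217 219 215 209 216 134  44]
160 487.2109385221181 -160.52810214473425 652.0591935054399 ((487.09564208984375, -161.5563507080078), (36.5882453918457, 28.5364933013916), 29.039133071899414)
180 488.8205685822572 -160.28176635248963 750.7001176159829 ((489.24859619140625, -160.27996826171875), (41.107749938964844, 27.123563766479492), 1.6696223020553589)
190 488.9877093801985 -160.33729709261908 777.5905614111107 ((488.77838134765625, -160.30760192871094), (41.869415283203125, 27.441679000854492), 2.594069480895996)
200 488.94904374338563 -160.38822905315433 806.173299248796 ((489.1375732421875, -160.3912811279297), (42.464202880859375, 27.763164520263672), 1.6358933448791504)
205 489.17444393153096 -160.33821589833062 831.9720495347865 ((489.24334716796875, -160.35687255859375), (42.67767333984375, 28.1199951171875), 1.6358933448791504)
locktop 5517.5 rect [ 489.  -160.2] [63.3 62.8] 2.3 ell [ 489.1 -160. ] [72.7 73.8] 98.4
```

View pics/c5.png

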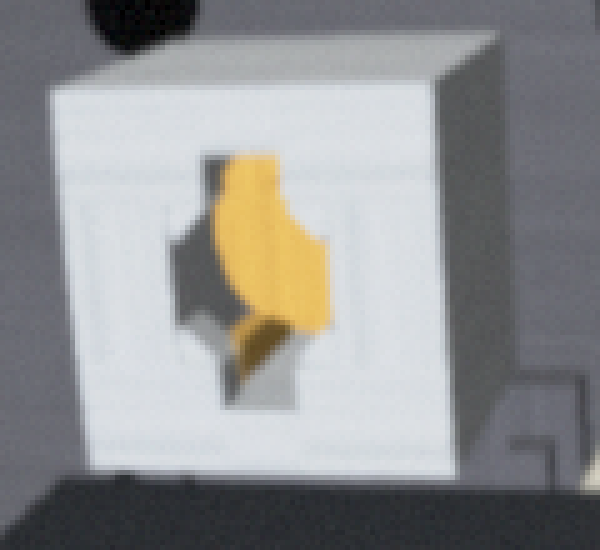

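View pics/top1.png

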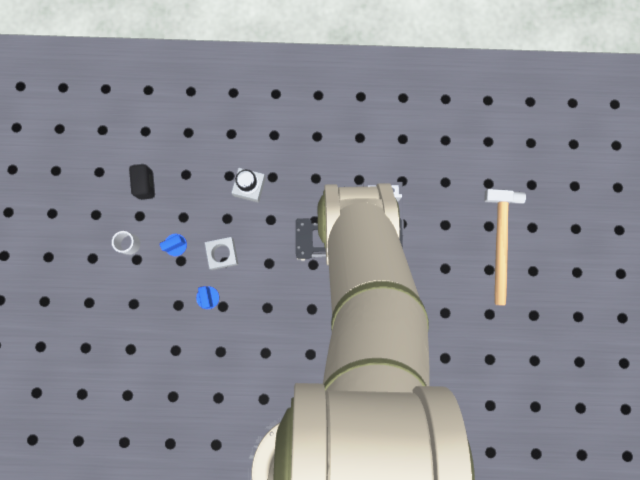

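Lock mouth is at (489, -160.3), yaw about 2°, with outline 42×27.5 and block 63×63, matching the given sizes. Now the held key's offset, from the visible flange arc.

```bash
python3 - <<'E'
from h import *
from scipy.optimize import least_squares
for n in ('w4','w5'):
    f=dict(np.load(n+'.npz'));g=f['im'].min(2).astype(int)
    z=f['p'][2]-5.6
    P=[]
    for u in range(285,362,2):
        col=g[222:275,u]; i=np.where(col>150)[0]
        if len(i): P.append(wray(f,u,222+i[0]-.5,z))
    P=np.array(P)
    L=(P-f['p'])@f['R']
    r=least_squares(lambda q:np.hypot(L[:,0]-q[0],L[:,1]-q[1])-25,[0,0],loss='soft_l1')
    print(n,len(L),'tool offset',r.x,'res',np.abs(r.fun).mean())
    r=least_squares(lambda q:np.hypot(L[:,0]-q[0],L[:,1]-q[1])-q[2],[0,0,25],loss='soft_l1');print(r.x)
s=sense();print(s['ee_pos'],s['qpos'])
E
```

```text
w4 39 tool offset [-1.11760342 -0.53310249] res 0.1726027616866999
[ 0.21029579 -0.47657849 23.80139255]
w5 39 tool offset [-1.22758019 -0.70220244] res 0.16338343624965282
[ 0.02735089 -0.63817391 23.86611207]
[476.58930634 -63.63515953 166.19725702] [  4.52210192  22.38770282  -4.87157758 125.81513801   3.4234147
  31.95133508  89.47361352]
```

```bash
python3 -m inch '[0.05,-0.4,0,0,0,0, 0.12,-0.8,0,0,0,0, 0.12,-0.965,0,0,0,0, 0.12,-0.965,-0.2,0,0,0, 0.12,-0.965,-0.45,0,0,0, 0.12,-0.965,-0.45,0,0,0, 0.12,-0.965,-0.45,0,0,0, 0.12,-0.965,-0.45,0,0,0]'
python3 -c "
from h import *
s=sense();print(s['ee_pos'],s['tcp_rot'][:,1],s['contact_force'],s['grip_width'],s['qpos'])
im,d=grab_frame('side');cv2.imwrite('pics/s6.png',cv2.resize(im[180:340,290:450],None,fx=4,fy=4,interpolation=cv2.INTER_CUBIC)[:600]);wrist('w6')"
```

```text
time_s: 6.48
ee_pos: [489.0, -161.0, 122.2]
tcp_rot: [[-0.999, -0.041, 0.0], [-0.041, 0.999, 0.0], [-0.0, 0.0, -1.0]]
contact_force: [0.0, -0.6, -3.3]
grip_width: 17.9
[ 489.01138534 -160.97445078  122.17747422] [-4.07717419e-02  9.99168440e-01  3.06440933e-04] [ 0.02118511 -0.59790446 -3.25503873] 17.865290695550183 [ 15.00233606  28.31315279  -4.30599215 123.87824744   4.32080155
  27.94650964  99.72794364]
```

View pics/s6.png

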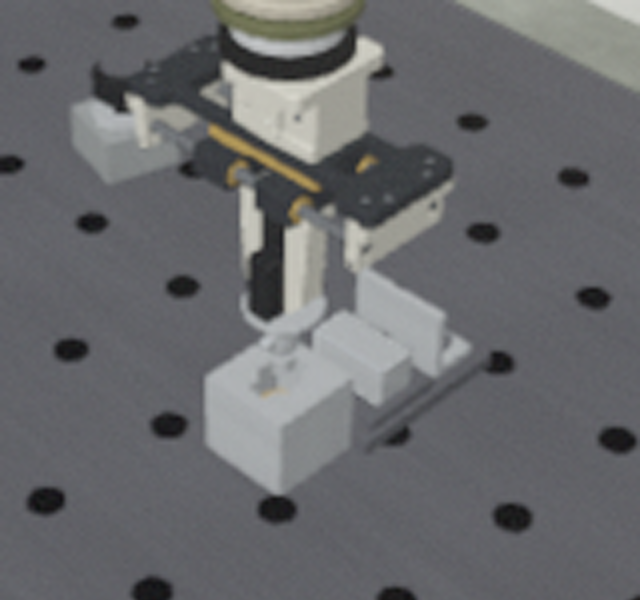

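View pics/w6.png

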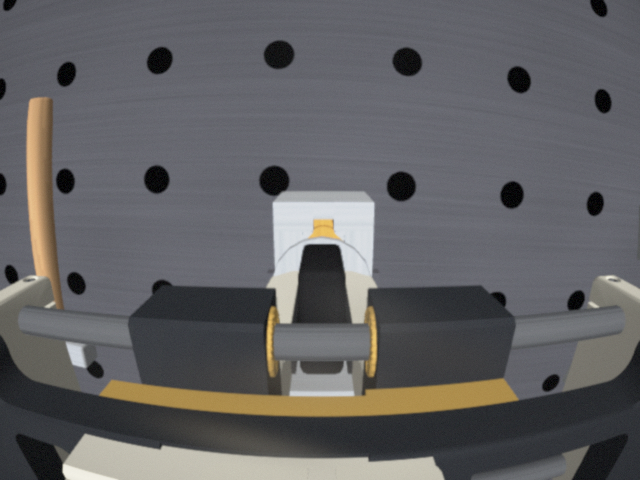

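The side view shows the shank at (283,345) just above the keyhole. The wrist view shows the notch at (322,227) in line with the paddle (322). I'll remeasure the lock edges from here.

```bash
python3 - <<'E'
from h import *
f=dict(np.load('w6.npz'));im=f['im'];g=im.min(2).astype(int)
print(im[185:240,290].min(1).tolist()); print(g[222,266:384:1].tolist())
def prof(a,th,rev=False):
    i=np.where(a>th)[0]; return i[0],i[-1]
for v in (212,222,230):
    a=g[v,262:386]; i=np.where(a>160)[0]; l,r=262+i[0]-.5,262+i[-1]+.5
    L,R=wray(f,l,v,58),wray(f,r,v,58); print(v,L,R,(L+R)/2)
    
h=cv2.cvtColor(im,cv2.COLOR_BGR2HSV);m=(h[...,1]>120)&(h[...,0]>10)&(h[...,0]<35)
for v in range(216,236,3):
    i=np.where(m[v,290:360])[0]
    if len(i): print(v,290+i[0],290+i[-1],wray(f,290+i[0]-.5,v,58)[:2],wray(f,290+i[-1]+.5,v,58)[:2])
E
```

```text
[101, 99, 101, 101, 101, 112, 140, 161, 168, 167, 166, 170, 166, 170, 167, 173, 182, 202, 216, 218, 217, 214, 215, 215, 218, 217, 216, 215, 216, 217, 218, 217, 219, 217, 218, 216, 215, 209, 207, 209, 212, 215, 216, 215, 215, 214, 212, 216, 215, 216, 214, 216, 218, 214, 214]
[107, 108, 106, 106, 105, 111, 133, 174, 203, 213, 213, 209, 212, 212, 211, 213, 211, 213, 212, 211, 212, 213, 211, 209, 209, 212, 213, 212, 209, 212, 213, 213, 211, 214, 212, 213, 209, 211, 211, 212, 211, 213, 211, 212, 212, 211, 210, 157, 113, 100, 99, 98, 98, 96, 100, 102, 102, 101, 96, 99, 98, 97, 96, 101, 99, 94, 95, 139, 198, 210, 214, 212, 211, 213, 213, 210, 211, 211, 212, 210, 212, 209, 212, 210, 212, 211, 214, 210, 213, 210, 211, 212, 212, 211, 211, 211, 211, 211, 211, 209, 214, 212, 213, 212, 214, 211, 206, 186, 144, 115, 107, 109, 106, 107, 104, 105, 105, 107]
212 [ 465.21289552 -193.53077376   58.        ] [ 462.633289   -129.91786501   58.        ] [ 463.92309226 -161.72431939   58.        ]
222 [ 471.64927721 -193.44540002   58.        ] [ 469.06038434 -129.47207345   58.        ] [ 470.35483078 -161.45873674   58.        ]
230 [ 476.84972832 -193.38731476   58.        ] [ 474.25246271 -129.10026877   58.        ] [ 475.55109551 -161.24379177   58.        ]
222 314 332 [ 470.65851254 -167.45701131] [ 470.174374   -155.49329139]
225 314 332 [ 472.59039507 -167.38789358] [ 472.10569035 -155.40279525]
228 315 332 [ 474.50365277 -166.68669738] [ 474.04362894 -155.31168229]
231 314 332 [ 476.47438121 -167.24958418] [ 475.98847793 -155.21993732]
234 313 334 [ 478.45255855 -167.81490543] [ 477.88901876 -153.85777518]
```

```bash
python3 -m inch '[-0.005,0,-0.08,0,0,0, -0.005,0,-0.16,0,0,0, -0.005,0,-0.2,0,0,0, -0.005,0,-0.24,0,0,0, -0.005,0,-0.28,0,0,0, -0.005,0,-0.3,0,0,0]'
python3 -m inch '[0,0,-0.03,0,0,0, 0,0,-0.06,0,0,0, 0,0,-0.09,0,0,0, 0,0,-0.12,0,0,0, 0,0,-0.12,0,0,0]'
```

```text
time_s: 7.08
ee_pos: [487.8, -162.0, 90.9]
tcp_rot: [[-0.999, -0.039, -0.001], [-0.039, 0.999, 0.0], [0.001, 0.0, -1.0]]
contact_force: [-0.6, -0.5, -3.9]
grip_width: 17.5
time_s: 7.5
ee_pos: [487.8, -162.0, 79.1]
tcp_rot: [[-0.999, -0.039, -0.001], [-0.039, 0.999, 0.0], [0.001, 0.0, -1.0]]
contact_force: [-0.8, 0.5, -3.5]
grip_width: 17.7
```

Inserted with no contact force. Now pressing against the spring.

```bash
python3 -m inch '[0.005,0.01,0,0,0,0, 0.005,0.01,-0.02,0,0,0, 0.005,0.01,-0.04,0,0,0, 0.005,0.01,-0.06,0,0,0, 0.005,0.01,-0.08,0,0,0, 0.005,0.01,-0.09,0,0,0, 0.005,0.01,-0.09,0,0,0, 0.005,0.01,-0.09,0,0,0]'
python3 -c "
from h import *
s=sense();print(s['ee_pos'],s['contact_force'],s['moment'],s['grip_width'])
im,d=grab_frame('side');cv2.imwrite('pics/s7.png',cv2.resize(im[180:340,290:450],None,fx=4,fy=4,interpolation=cv2.INTER_CUBIC)[:600])"
```

```text
time_s: 8.17
ee_pos: [488.8, -160.9, 70.8]
tcp_rot: [[-0.999, -0.039, 0.001], [-0.039, 0.999, 0.0], [-0.001, 0.0, -1.0]]
contact_force: [-0.2, 2.4, 4.9]
grip_width: 17.4
[ 488.84156265 -160.94108301   70.75824587] [-0.18719858  2.36233373  4.91131694] [0.44702835 0.0367586  0.02950494] 17.403015693075453
```

View pics/s7.png

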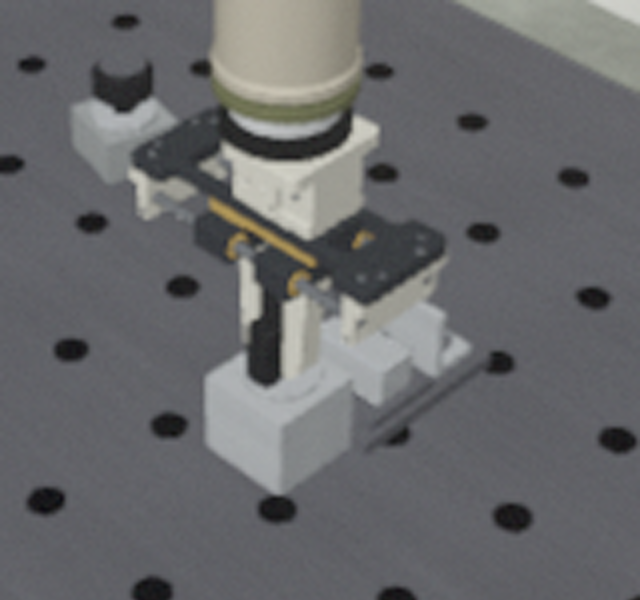

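Plunger force rose about 8.4 N, meaning roughly 8 mm pressed, with the flange on the block top. Turning clockwise.

```bash
python3 -m inch '[0,0,-0.005,0,0,-0.03, 0,0,-0.005,0,0,-0.06, 0,0,-0.005,0,0,-0.1, 0,0,-0.005,0,0,-0.14, 0,0,-0.005,0,0,-0.18, 0,0,-0.005,0,0,-0.22, 0,0,-0.005,0,0,-0.22]'
python3 -c "
from h import *
s=sense();print(s['moment'],np.degrees(np.arctan2(s['tcp_rot'][1,1],s['tcp_rot'][0,1])))"
```

```text
time_s: 8.8
ee_pos: [489.1, -160.5, 70.3]
tcp_rot: [[-0.911, 0.412, 0.001], [0.412, 0.911, 0.0], [-0.001, 0.0, -1.0]]
contact_force: [1.4, 4.3, 5.0]
grip_width: 18.0
[ 1.00600797 -0.23814577 -0.02209455] 65.6741737503418
```

```bash
python3 -m inch '[0,0.005,0,0,0,-0.04, 0,0.005,0,0,0,-0.08, 0,0.005,0,0,0,-0.12, 0,0.005,0,0,0,-0.16, 0,0.005,0,0,0,-0.2, 0,0.005,0,0,0,-0.24, 0,0.005,0,0,0,-0.28, 0,0.005,0,0,0,-0.32, 0,0.005,0,0,0,-0.36, 0,0.005,0,0,0,-0.4, 0,0.005,0,0,0,-0.4]'
python3 -c "
from h import *
s=sense();print(s['moment'],np.degrees(np.arctan2(s['tcp_rot'][1,1],s['tcp_rot'][0,1])),s['qpos'])"
```

```text
time_s: 9.72
ee_pos: [489.7, -160.5, 70.4]
tcp_rot: [[-0.306, 0.952, 0.002], [0.952, 0.306, -0.001], [-0.001, 0.001, -1.0]]
contact_force: [2.6, 2.8, 3.1]
grip_width: 17.7
[ 0.6738905  -0.86272825  0.15356327] 17.82242199645284 [  1.52546829  34.4010781   14.95469051 126.66882956 -23.55489631
  21.37899444  53.85614784]
```

```bash
python3 -m inch '[0,0,-0.005,0,0,-0.03, 0,0,-0.005,0,0,-0.06, 0,0,-0.01,0,0,-0.09, 0,0,-0.01,0,0,-0.12, 0,0,-0.01,0,0,-0.145, 0,0,-0.01,0,0,-0.16, 0,0,-0.01,0,0,-0.16, 0,0,-0.01,0,0,-0.16, 0,0,-0.01,0,0,-0.16]'
python3 -c "
from h import *
s=sense();print(s['moment'],np.degrees(np.arctan2(s['tcp_rot'][1,1],s['tcp_rot'][0,1])),s['qpos'],s['dq'])
wrist('w8')
im,d=grab_frame('side');cv2.imwrite('pics/s8.png',cv2.resize(im[180:340,290:450],None,fx=4,fy=4,interpolation=cv2.INTER_CUBIC)[:600])"
```

```text
time_s: 10.47
ee_pos: [490.2, -161.2, 69.6]
tcp_rot: [[0.018, 1.0, 0.003], [1.0, -0.018, -0.001], [-0.001, 0.003, -1.0]]
contact_force: [4.2, 0.7, 6.1]
grip_width: 17.5
[ 0.18526965 -0.99139583  0.15869319] -1.0463064780293792 [ -1.57799089  35.14821045  19.67253058 126.85628904 -30.64340815
  22.28167274  42.36644553] [ 0.11201636  0.04205011 -0.16162277 -0.03062081  0.05928773  0.02565233
 -0.03384577]
```

View pics/s8.png

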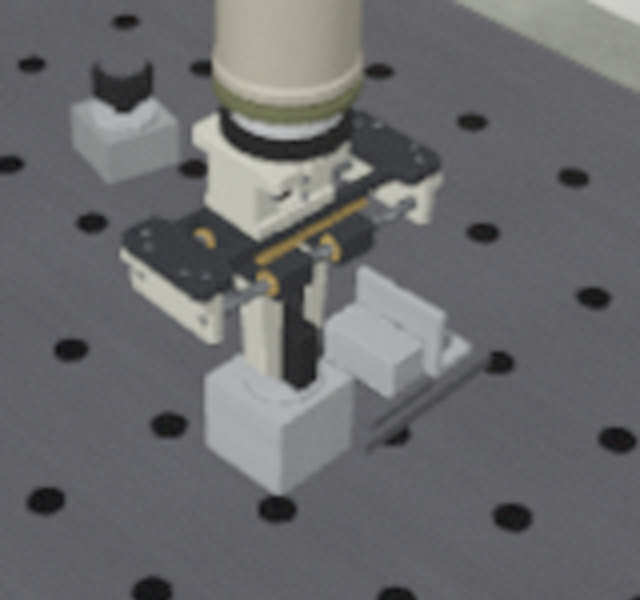

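View pics/w8.png

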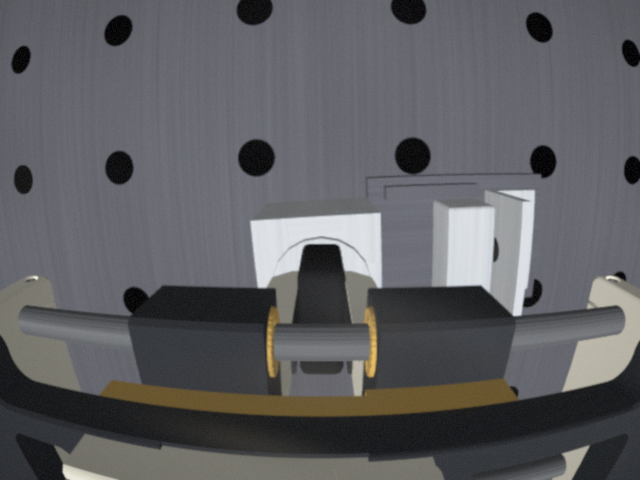

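The jaw at (465,260) has moved up near the bracket. Measuring its travel.

```bash
python3 - <<'E'
from h import *
f=dict(np.load('w8.npz'));g=f['im'].min(2).astype(int)
for v in (230,250,270):
    a=g[v,425:535];print(v,a[::2].tolist())
    i=np.where(a>190)[0]; print(425+i[0],425+i[-1])
    u0=425+i[0]; j=i[np.where(np.diff(i)>1)[0]] if len(i) else []
    print('jaw near x',wray(f,u0-.5,v,42),[wray(f,425+k+.5,v,42)[0].round(1) for k in j])
    b=g[v,340:400]; k=np.where(b>190)[0][-1]+340; print('lock edge',wray(f,k+.5,v,58))
E
```

```text
230 [109, 111, 109, 113, 143, 152, 160, 159, 159, 160, 163, 171, 208, 218, 212, 215, 217, 221, 218, 218, 219, 218, 219, 220, 216, 212, 215, 218, 220, 219, 215, 216, 211, 207, 191, 158, 156, 159, 158, 156, 156, 156, 156, 158, 156, 156, 157, 155, 199, 221, 220, 220, 220, 212, 133]
449 532
jaw near x [ 561.79127096 -140.06308839   42.        ] [np.float64(590.1)]
lock edge [ 520.02203252 -135.78317437   58.        ]
250 [107, 107, 109, 113, 145, 154, 157, 157, 158, 159, 162, 175, 214, 214, 213, 214, 215, 219, 215, 218, 214, 214, 218, 220, 213, 214, 215, 219, 221, 217, 215, 214, 205, 206, 133, 45, 50, 139, 159, 159, 160, 157, 156, 155, 155, 155, 154, 179, 218, 221, 220, 221, 216, 157, 108]
448 530
jaw near x [ 561.97739179 -151.56890319   42.        ] [np.float64(590.0)]
lock edge [ 520.73570073 -146.01112429   58.        ]
270 [106, 108, 106, 115, 148, 150, 151, 154, 154, 156, 161, 192, 217, 215, 211, 215, 216, 213, 215, 218, 214, 212, 219, 217, 215, 215, 218, 219, 217, 213, 213, 208, 209, 181, 158, 154, 159, 157, 160, 158, 158, 155, 156, 154, 153, 156, 175, 220, 220, 220, 219, 215, 159, 103, 104]
447 528
jaw near x [ 562.31728079 -163.43516855   42.        ] [np.float64(590.8)]
lock edge [ 521.01491165 -156.55228092   58.        ]
```

Jaw near edge is at about 41.5 mm + 32 = 73.5 mm from the lock axis (open 62, closed 74), so it has travelled about 11.5 mm. A small extra turn onto the stop, then hold.

```bash
python3 -m inch '[0,0,0,0,0,-0.01, 0,0,-0.005,0,0,-0.02, 0,0,-0.005,0,0,-0.02, 0,0,-0.005,0,0,-0.02, 0,0,-0.005,0,0,-0.02, 0,0,-0.005,0,0,-0.02, 0,0,-0.005,0,0,-0.02, 0,0,-0.005,0,0,-0.02]'
python3 -c "
from h import *
s=sense();print(s['moment'],np.degrees(np.arctan2(s['tcp_rot'][1,1],s['tcp_rot'][0,1])),s['dq'])
im,d,s=wrist('w9')
f=dict(np.load('w9.npz'));g=f['im'].min(2).astype(int)
for v in (250,270):
    u=425+np.where(g[v,425:535]>190)[0][0];k=np.where(g[v,340:400]>190)[0][-1]+340
    print(wray(f,u-.5,v,42)[0]-wray(f,k+.5,v,58)[0]+32)
"
```

```text
time_s: 11.23
ee_pos: [490.3, -161.3, 69.3]
tcp_rot: [[0.06, 0.998, 0.003], [0.998, -0.06, -0.001], [-0.001, 0.003, -1.0]]
contact_force: [4.2, 1.4, 7.4]
grip_width: 17.7
[ 0.18453631 -0.97489245  0.2142905 ] -3.454896132914413 [-0.02784224 -0.0954866   0.02246352 -0.03003954  0.00219172 -0.12584834
 -0.07305457]
73.41406906541954
74.14504251895585
```

The jaw reads the same with a larger reaction moment, so it's on the stop, pressed and gripped. Handing in.

```bash
python3 -c "
from station import hand_in,sense
print(hand_in()); s=sense();print(s['time_s'],s['ee_pos'],s['contact_force'],s['grip_width'])"
```

```text
the job is handed in; nothing more can be done
None
the job is handed in; nothing more can be done
```

I took the black-paddle key out of its stand, put it into the lock and pressed it down. I then turned it clockwise up to the stop and handed in at about 11.3 s, still gripping and pushing. No verdict was reported.

**Last checks before handing in:**
- **Grip:** 17.7 mm finger opening on the 18 mm paddle, with grip set to 55 N.
- **Position:** tool at (490.3, -161.3) mm, against a lock axis measured at about (489, -160.5). That is within the 6 mm allowed.
- **Depth:** foot at about 28 mm, assuming the key did not slip in the grip, so the plunger is pressed about 9 mm. The vertical force, about 11 N more than before contact, fits that plus light contact with the block.
- **Turn:** the tool turned about 96° in all. The last 2.4° left the jaw where it was and the reaction moment rose to 0.21 N m, so the rotor should be on its stop.
- **Jaw:** its near face is 73.4 to 74.1 mm from the lock axis, so it has moved about 11.5 to 12 mm.

**Small disagreements:**
- The lock's position read about 4 mm lower in x from the top camera than from the wrist camera. The top view also saw the block's side face, so I used the wrist value.
- A sideways force of about 4 N remained on the key in the lock.

I did not touch the bystanders or the blue look-alikes. After the last turn I did not check their positions again.

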